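Rolling pin out of the slanted block, held level over the rolling board

ROBOT

A 6-joint arm with a two-finger parallel gripper is mounted at the origin on the work surface. World frame = base frame: x ahead of the robot, y to its left, z up, the work surface at z = 0. Lengths are in m, angles in degrees, forces in N, time in s.
With the tool pointing down it reaches from about 0.4 to 0.825 m from the base axis. Payload 7 kg.
Tool frame: the origin (TCP) lies at the very end of the fingers, on their centre line; the grasp point (between the pads) lies 19 mm behind it (r.hold_point_z is the distance from the TCP to the grasp point, in m); z points along the fingers, y is the direction in which the jaws open and shut (so a half turn about z gives the same grasp; the last joint's range is limited). The gripper opens to 88 mm and grips with 3 to 60 N. Pads are 19 mm wide; open, the fingers measure 130 mm over their backs; the gripper's body (78 mm by 193 mm) begins 47 mm behind the grasp point.
Start: joints at [-47.321, 20.546, 0.682, 0, -70.136, -16.507], TCP at [0.298, -0.606, 0.227] pointing down, gripper open.
Joint ranges: [-176.03, 176.03], [-82.01, 121.73], [-58.28, 71.71], [-173.87, 95.51], [-174.79, -0.11], [-173.66, 173.66]. Speed limits (degrees/s): [136.94, 136.94, 172.46, 180, 180, 180].

INTERFACE

Orientations are given as [roll, pitch, yaw] about the fixed x, y, z axes, in that order (R = Rz(yaw) Ry(pitch) Rx(roll)).
In Python, from plant import r gives the robot as it stands. The module is installed in compiled form; this text tells all that it offers.
- The arm moves only by the shell command python3 -m inch 'ROWS' [FORCE]. ROWS is text: rows parted by semicolons, each of 7 numbers parted by spaces: the shift along the tool's x, y, z in m, then the turn, a rotation vector about the tool's x, y, z in rad, then the opening, from 0 (shut) to 1 (fully open). In form: tx ty tz ax ay az jaw; .... A call has 1 to 20 rows; each row shifts and turns the commanded pose from where the row before left it, along the tool's axes as they then stand; what a row does not reach is not made up. A row lasts 1/12 s, in which the tool goes at most 41.7 mm and 7.16 degrees, less where a joint would pass 70% of its speed; a pose out of reach is approached as far as the arm can. A call with a gripper value outside its range is refused whole. The fingers move at their own pace and stop on an object; FORCE is the grip in N (left out, the last holds). Time passes only in rows, so rows that do not move let the fingers close. It gives the time, the measured TCP pose, the force and the opening at its end, in the units of the state.
- r.get_state(): the state, without advancing time (a new reading comes with each control period).
- r.capture(name): name is "scene" or "top"; returns the picture (480x640x3 uint8, red, green, blue); there is no depth.
- r.camera_params(name): a dict with "vfov" (degrees; the focal length in pixels is half the picture's height over the tangent of half this angle, whatever the lens; pixels are square), "cx", "cy" (the principal point, pixels), "distortion" ([k1, k2, p1, p2, k3] as OpenCV has them; the pictures are not rectified), "R" (3x3) and "t" (3): a world point X has camera coordinates R X + t. Camera axes: x right, y down, z forward; pixel columns grow to the right and rows downward; lengths in m; the calibration is good to about 2 mm. A picture is of the moment at which its call begins. camera_params takes no time and is no camera call.
- r.close_job(): hands the job in, once; it reports no verdict.
Trained networks look in the newest picture that a camera, given by its name, has taken for a name from the list of things; names that differ only in an ending like _2 or _b are one class to them, and where a whole thing is asked for, a point or a joint stands for the part that bears it (a point fixed in the world has none). Each returns a list of dicts, best first, with "p" (0 to 1); they miss things now and then, are a little off and sometimes report something else, mostly with a low value. They report only what shows in the picture. A call takes as long as a camera call.
- r.recognise(target, camera): "xy" ([column, row] in pixels, amid what is visible of it).
The state is a dict: "time_s": time; "joints": joint angles; "qd": joint speeds; "joint_torque": joint torques, N m; "tcp_pos": TCP position; "eef_rot": TCP orientation; "contact_force": force on the tool from outside, world axes, zero at the start; "moment": the same for the moment, N m; "gripper_width": finger opening in m.
Only numpy, scipy, OpenCV 4.12 (cv2) and the standard library are available. Lean on these libraries where they do the work, as an engineer would, in place of code of your own. Each camera call takes 0.05 s, during which the arm holds its last target.

TASK

I am about to roll out a slab: draw the rolling pin out of the slanted tool block, turn it level and hold it ready over the middle of the rolling board, square across the two guide strips, with roughly 10 cm of air between it and the strips. Leave the other two sticks in the block and everything else on the table where it is, and do not touch the board with the pin. Finish while still holding the pin there, steady; do not put it down or let go.

Things in the scene. Friction and masses are not known exactly. Their poses are not given: they have to be found in the camera images.
- pin_center (a point): Centre (of mass too) of the wooden rolling pin, 0.2 to 0.42 kg: barrel dia 44 x 200 mm, a handle dia 24 x 50 mm at each end, 300 mm in all. z axis along the pin, to its upper end at the start. It leans 45 degrees in one of the block's three sleeves, lower 125 mm inside, this point 25 mm beyond the mouth; 125 mm of barrel are free to grip. Comes out only along its axis.
- tool_block: Heavy fixed wooden block, 325 mm wide (its y), 162 mm high: three sleeves 105 mm apart along its y, 50 mm square, 125 mm deep, leaning 45 degrees from vertical to its +x. Below each mouth a rest 36 mm wide goes on 45 mm under the stick. Origin on the table, under the centre of a pin in the middle sleeve; foot from x -157 to +43 mm.
- board: Fixed plywood rolling board, 300 (its x) x 240 (its y) x 15 mm, origin at the centre of its underside on the table. Two dark guide strips, 25 mm wide, run along its x at y = -95 and +95 mm, tops 23 mm above the table. Across the strips means along the board's y.
- batten: Plain square stick, 36 x 36 x 190 mm, standing in another sleeve of the block, 65 mm of it out; stays there. Origin: centre of its sleeve's mouth.
- dowel: Plain round stick, 36 mm in diameter, 185 mm long, standing in another sleeve, 60 mm of it out; stays there. Origin: centre of its sleeve's mouth.
- clay_box: Open fired-clay box 110 x 110 x 90 mm, on the table; origin at the centre of its underside. Leave alone.
- bowl: White bowl, 110 mm across, 45 mm high; origin at the centre of its underside. Leave alone.
- jar: Lidded jar, 68 mm across, 85 mm high; origin at the centre of its underside. Leave alone.
- spatula: Spatula lying on the table, about 250 mm long; leave alone.
- cup: Clay cup, 72 mm across, 80 mm high; origin at the centre of its underside. Leave alone.

How it is judged (in metres and radians):
On the way:
1. the rolling pin is drawn right out of the block, in the gripper (distance of pin_center from where it was at the start of the episode above 0.125 m and contact force between pin and the fingers above 1 N and contact force between pin and tool_block below 0.3 N and height (world z) of pin_center above 0.1 m), for 0.2 s.
At the end, for the whole second after the job is handed in: Pin held still in the gripper, level within 12 degrees, square across the strips within 14 degrees, its centre within 45 mm of the board's middle in plan and 95 to 200 mm above the table, touching neither board nor block; other things within 30 mm of their starts (angle between pin_center's own z axis and vertical between 1.36 and 1.78 rad and angle between the z axis of pin_center and the y axis of board, either way round below 0.24 rad and horizontal distance between pin_center and board below 0.045 m and height (world z) of pin_center between 0.095 and 0.2 m and contact force between pin and the fingers above 1 N and contact force between pin and board below 0.2 N and contact force between pin and tool_block below 0.2 N and linear speed of pin below 0.03 m/s and angular speed of pin below 0.2 rad/s); the arm keeps its last pose, push and grip.
It fails at once if another stick or another thing on the table is moved by more than 30 mm (distance of any of batten, dowel, clay_box, bowl, jar, spatula, cup from where it was at the start of the episode above 0.03 m).
It fails at once if the pin touches the rolling board (contact force between pin and board above 1 N).
It also fails if it takes over 40 s, if anything falls off the work surface, if the arm or the gripper's body presses on something with over 40 N, if the wrist force passes 120 N, or if a joint passes its speed limit or range.

## Working session

There is one attempt and no reset: what is moved stays moved. The work goes in short steps, Python scripts to look and compute and a shell command to move; the robot and the scene stay as the last step left them, time stands still between calls to the robot, and variables do not carry over. Pictures are saved under pics/ and viewed, and the job is handed in when it is done.

```bash
mkdir -p pics
python3 - <<'E'
from plant import r
import cv2
for n in("scene","top"):
    im=r.capture(n); cv2.imwrite(f"pics/{n}0.png",im[:,:,::-1])
    p=r.camera_params(n); print(n,p)
    for t in ["pin_center","tool_block","board","batten","dowel","clay_box","bowl","jar","cup","spatula"]:
        print(t,[(d["xy"],round(d["p"],2)) for d in r.recognise(t,n)[:2]])
print(r.get_state())
E
```

```text
scene {'vfov': 51.011938146176135, 'cx': 321.56251074056047, 'cy': 231.67586344711768, 'distortion': array([-0.07782669,  0.        ,  0.        ,  0.        ,  0.        ]), 'R': array([[ 0.46321624,  0.88608874, -0.01665717],
       [ 0.51896733, -0.28643783, -0.80537338],
       [-0.71840353,  0.3644175 , -0.59253376]]), 't': array([-0.370653  , -0.18948639,  1.78932703])}
pin_center [([219.7, 205.6], 0.68)]
tool_block [([175.2, 246.0], 0.92)]
board [([338.5, 227.4], 0.68), ([217.3, 204.1], 0.38)]
batten [([134.4, 238.5], 0.81)]
dowel []
clay_box [([415.8, 191.4], 0.56)]
bowl [([322.0, 298.0], 0.94)]
jar [([274.1, 312.3], 0.67)]
cup [([387.0, 275.0], 0.96), ([177.3, 222.9], 0.48)]
spatula [([203.6, 329.6], 0.59)]
top {'vfov': 55.64579781374003, 'cx': 327.59803612660056, 'cy': 237.53943577174084, 'distortion': array([-0.0570735,  0.       ,  0.       ,  0.       ,  0.       ]), 'R': array([[-0.01226112, -0.99970984, -0.02073389],
       [-0.99770979,  0.01361074, -0.06625644],
       [ 0.06651942,  0.01987403, -0.99758718]]), 't': array([0.12192976, 0.58531858, 1.20942916])}
pin_ce
[... 331 characters left out ...]
patula [([464.5, 212.4], 0.96)]
{'time_s': 1.1, 'joints': array([-4.73227216e+01,  2.05460754e+01,  6.80758122e-01, -1.80734913e-03,
       -7.01364114e+01, -1.65067133e+01]), 'qd': array([-0.03535488, -0.00203264, -0.09057438,  0.0519344 ,  0.00216189,
        0.04751567]), 'joint_torque': array([-3.79983771e-05, -5.82399917e+01,  2.93297446e+01,  7.00241446e+00,
        1.24884673e-02, -3.65908375e-05]), 'tcp_pos': array([ 0.2976739 , -0.60577223,  0.22654963]), 'eef_rot': array([ 1.79997860e+02,  1.13856322e-03, -1.53830049e+02]), 'contact_force': array([ 0.09609811, -0.12206519, -0.36675379]), 'moment': array([-0.00727699, -0.00308687,  0.00516311]), 'gripper_width': 0.08777447257972339}
```

View pics/scene0.png

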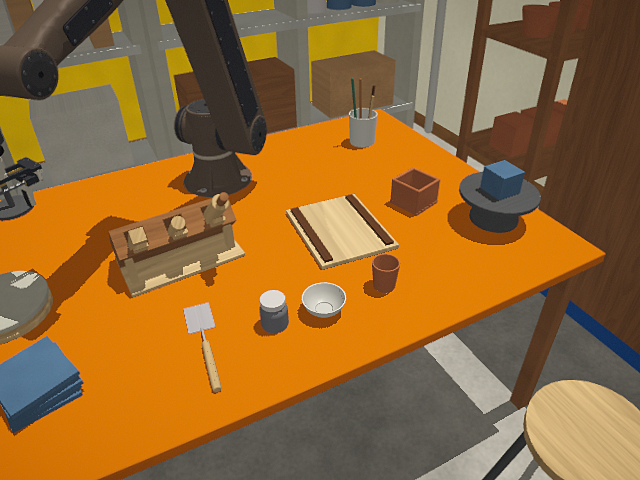

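View pics/top0.png

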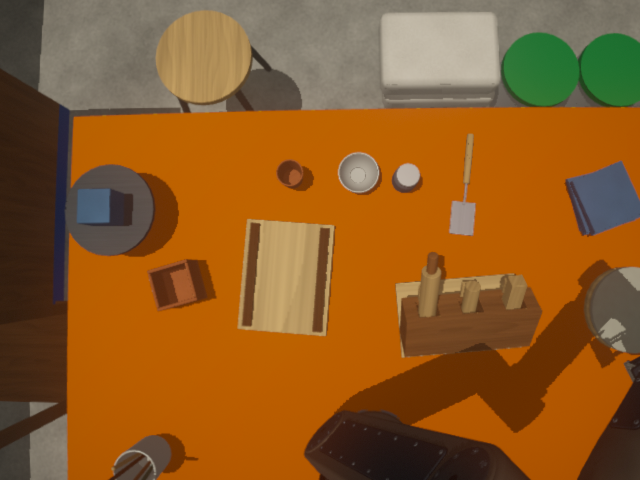

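The top view shows the pin in the left (+y) sleeve at about (428,287), leaning away from the robot. The board is at (288,276). I'll zoom in to get precise points.

Run:
```python
import cv2
a=cv2.imread("pics/top0.png")[235:365,385:550]; cv2.imwrite("pics/tz.png",cv2.resize(a,None,fx=4.5,fy=4.5,interpolation=cv2.INTER_CUBIC))
a=cv2.imread("pics/scene0.png")[180:300,100:250]; cv2.imwrite("pics/sz.png",cv2.resize(a,None,fx=5,fy=5,interpolation=cv2.INTER_CUBIC))
a=cv2.imread("pics/top0.png")[210:345,225:345]; cv2.imwrite("pics/bz.png",cv2.resize(a,None,fx=4,fy=4,interpolation=cv2.INTER_CUBIC))
```

```text
(no output)
```

View pics/tz.png

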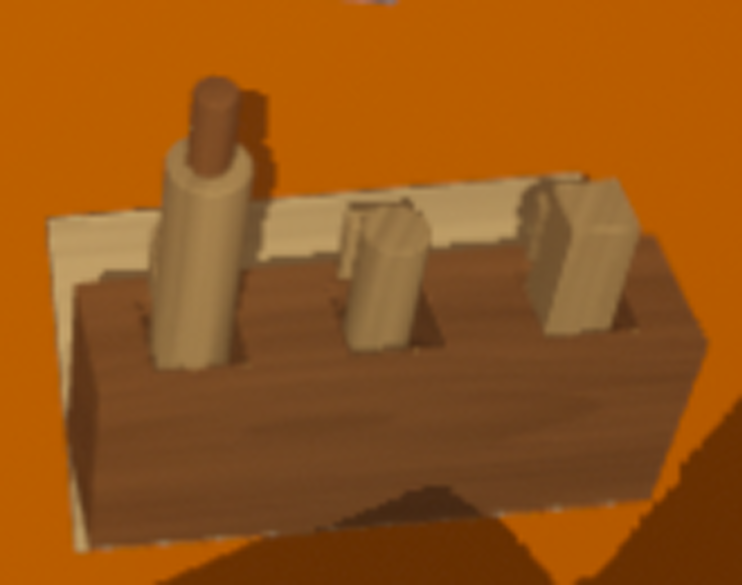

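View pics/sz.png

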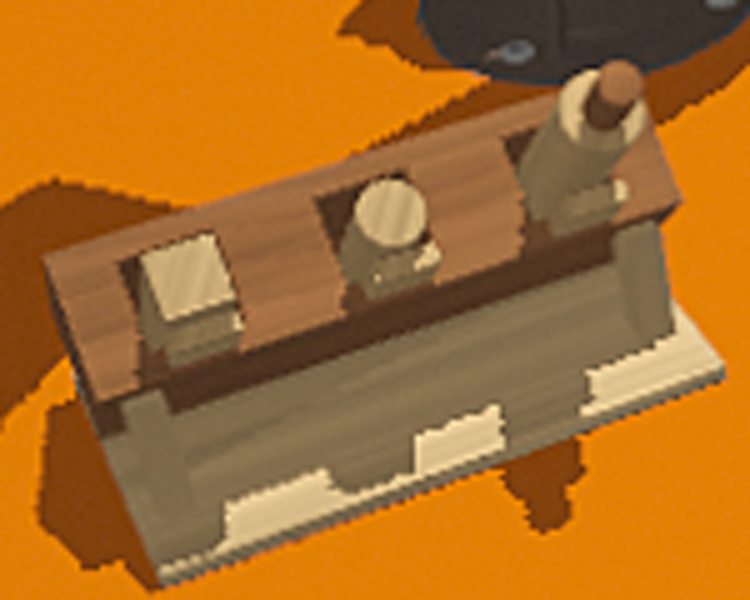

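View pics/bz.png

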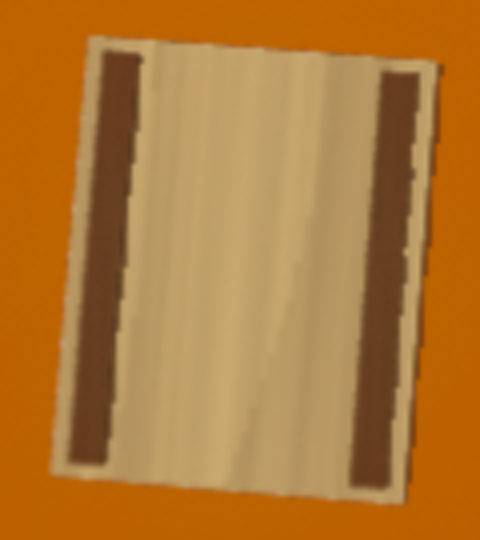

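```bash
cat > h.py <<'E'
import numpy as np,cv2
from scipy.optimize import least_squares
from scipy.spatial.transform import Rotation as Ro
from plant import r
def proj(n,X):
    p=r.camera_params(n); f=240/np.tan(np.radians(p["vfov"]/2))
    K=np.array([[f,0,p["cx"]],[0,f,p["cy"]],[0,0,1]])
    return cv2.projectPoints(np.array(X,float).reshape(-1,1,3),cv2.Rodrigues(p["R"])[0],p["t"],K,p["distortion"])[0].reshape(-1,2)
def plane(n,uv,z):
    p=r.camera_params(n); f=240/np.tan(np.radians(p["vfov"]/2))
    K=np.array([[f,0,p["cx"]],[0,f,p["cy"]],[0,0,1]])
    x=cv2.undistortPoints(np.array(uv,float).reshape(-1,1,2),K,p["distortion"]).reshape(-1,2)
    d=np.c_[x,np.ones(len(x))]@p["R"]; c=-p["R"].T@p["t"]
    return c+d*((z-c[2])/d[:,2])[:,None]
def rig(q,P):
    return np.array(P)@Ro.from_euler("z",q[2]).as_matrix().T+[q[0],q[1],0]
E
cat > fit.py <<'E'
from h import *
u=lambda L,o,f:(np.array(L,float)+.5)/f-.5+np.array(o)
bd=u([[90,38],[440,62],[52,474],[404,503]],[225,210],4)
B=[[.15,.12,.015],[.15,-.12,.015],[-.15,.12,.015],[-.15,-.12,.015]]
s=least_squares(lambda q:(proj("top",rig(q,B))-bd).ravel(),[.5,0,0]); print("board",s.x[:2],np.degrees(s.x[2]),s.fun.round(1))
T=u([[48,218],[585,175],[80,550],[216,93],[208,166],[397,233],[597,207]],[385,235],4.5)
S=u([[157,583],[725,368],[620,85],[602,107],[390,215],[187,277]],[100,180],5)
c=np.sqrt(.5)
def ax(y,s,zc,d): return [s*c+d*c,y,zc+s*c-d*c]
def res(q):
    zc,h=q[3],.008
    sticks=[ax(.105,.15,zc,.003),ax(.105,.10,zc,.003),ax(0,.035,zc,.006),ax(-.105,.04,zc,.006)]
    ft=[[.043,.1625,h],[.043,-.1625,h],[-.157,.1625,h]]
    return np.r_[(proj("top",rig(q,ft+sticks))-T).ravel(),(proj("scene",rig(q,[[.043,-.1625,0],[.043,.1625,0]]+sticks))-S).ravel()]
s=least_squares(res,[.5,-.3,0,.17],loss="soft_l1"); q=s.x; print("block",q[:2],np.degrees(q[2]),"zc",q[3]);print(res(q).reshape(-1,2).round(1).tolist())
pc=rig(q,[ax(.105,0,q[3],.003)])[0]; print("pin",pc)
E
python3 fit.py
```

```text
board [0.48266373 0.22829815] -5.126440319227326 [-0.  -0.7 -0.2 -0.2 -0.1  0.4  0.3  0.5]
block [ 0.42818423 -0.23291038] 3.9193570404788725 zc 0.15054569257208195
[[0.2, 0.6], [-0.5, 0.2], [-0.5, 1.0], [0.9, 0.2], [0.8, 0.0], [0.6, -0.1], [0.5, 0.4], [1.6, 1.6], [0.8, 2.5], [0.2, -0.2], [0.2, 1.0], [0.4, -0.3], [0.5, 0.2]]
pin [ 0.4231236  -0.12801096  0.14842437]
```

```bash
python3 -m inch '-.03 0 0 0 0 0 1;-.03 0 0 0 .1 0 1;0 0 0 0 .12 0 1;0 0 0 0 .12 0 1; 0 0 0 0 0 0 1'; python3 -c "
from plant import r;s=r.get_state();print(s['joints'].round(2),s['tcp_pos'],s['eef_rot'])"
```

```text
time_s: 1.93
tcp_pos: [0.3542, -0.5774, 0.3732]
eef_rot: [179.7, -20.0, -153.4]
contact_force: [1.0, -0.1, -2.1]
gripper_width: 0.0874
[-32.76  20.67   9.68  16.99 -89.82 -32.39] [ 0.35422628 -0.5774359   0.37322998] [ 179.70899162  -20.04404586 -153.43276522]
```

```bash
cat > kin.py <<'E'
from h import *
D=[([-47.321,20.546,.682,0,-70.136,-16.507],[.2977,-.6058,.2265],[179.998,0,-153.83]),
([-47.32,17.53,16.3,.16,-88.13,-16.51],[.29806,-.60783,.38506],[-179.34,.025,-153.827]),
([-32.76,20.67,9.68,16.99,-89.82,-32.39],[.35423,-.57744,.37323],[179.709,-20.044,-153.433])]
ry=lambda a:Ro.from_euler("y",a,degrees=True)
rx=lambda a:Ro.from_euler("x",a,degrees=True)
rz=lambda a:Ro.from_euler("z",a,degrees=True)
S4=-1;S6=-1
def fk(q,P):
    z0,d0,L1,a3,L2,Dl,Lt=P
    A=rz(q[0]); p=A.apply([d0,0,z0]); A=A*ry(q[1]); p=p+A.apply([0,0,L1]); A=A*ry(-q[2]); p=p+A.apply([L2,0,a3])
    A=A*rx(S4*q[3]); A=A*ry(-q[4]); p=p+A.apply([0,Dl,0]); A=A*rx(S6*q[5]); p=p+A.apply([Lt,0,0])
    return p,A
P0=np.array([.245,0,.54,0,.5,-.17,.35])
def fit(w=.02):
    f=lambda P:np.r_[np.concatenate([fk(q,P)[0]-np.array(t) for q,t,_ in D]),w*(P-P0)*.1]
    s=least_squares(f,P0);return s.x,s.fun
if __name__=="__main__":
  for S4 in(1,-1):
   for S6 in(1,-1):
    # tool const frame
    Ms=[fk(q,P0)[1].inv()*Ro.from_euler("xyz",e,degrees=True) for q,_,e in D]
    print(S4,S6,[round(np.degrees((Ms[0].inv()*m).magnitude()),2) for m in Ms])
    print(Ms[0].as_matrix().round(3).tolist())
    P,f=fit(); print(P.round(4),abs(f).max()*1000)
E
python3 kin.py
```

```text
1 1 [np.float64(0.0), np.float64(0.32), np.float64(46.12)]
[[0.0, -0.0, 1.0], [-0.839, 0.545, 0.0], [-0.545, -0.839, -0.0]]
[ 4.5557  1.7807 -5.8493  1.0278  0.6214 -0.1817 -0.4211] 56.35638323004538
1 -1 [np.float64(0.0), np.float64(0.32), np.float64(33.98)]
[[0.0, -0.0, 1.0], [-1.0, 0.0, 0.0], [-0.0, -1.0, -0.0]]
[ 4.5557  1.7807 -5.8493  1.0278  0.6214 -0.1817 -0.4211] 56.35638603578924
-1 1 [np.float64(0.0), np.float64(0.01), np.float64(31.77)]
[[0.0, -0.0, 1.0], [-0.839, 0.545, 0.0], [-0.545, -0.839, -0.0]]
[ 0.2013  0.0007  0.5981  0.0008  0.464  -0.1919  0.3779] 0.11620573740411455
-1 -1 [np.float64(0.0), np.float64(0.0), np.float64(0.01)]
[[0.0, -0.0, 1.0], [-1.0, 0.0, 0.0], [-0.0, -1.0, -0.0]]
[ 0.2013  0.0007  0.5981  0.0008  0.464  -0.1919  0.3779] 0.11620573808423786
```

```bash
cat > ik.py <<'E'
from kin import *
f=lambda p:np.concatenate([fk(q,[p[0],0,p[1],0,p[2],p[3],p[4]])[0]-np.array(t) for q,t,_ in D])
s=least_squares(f,[.2,.6,.46,-.19,.38]);P=[s.x[0],0,s.x[1],0,s.x[2],s.x[3],s.x[4]]
M=fk(D[0][0],P)[1].inv()*Ro.from_euler("xyz",D[0][2],degrees=True)
lo=np.array([-176,-82,-58.2,-173.8,-174.7,-173.6]);hi=np.array([176,121.7,71.7,95.5,-.2,173.6])
def ik(p,R,q0):
    def g(q):
        a,A=fk(q,P); return np.r_[(a-p)*10,((A*M).inv()*R).as_rotvec()*3]
    s=least_squares(g,np.clip(q0,lo+.1,hi-.1),bounds=(lo,hi)); return s.x,abs(s.fun).max()
psi=3.9; pin=np.array([.423,-.128,.148])
az=np.array([np.cos(np.radians(psi)),np.sin(np.radians(psi)),0]); c=.5**.5
a=c*az+[0,0,c]
def Rg(th):  # tool tilt th from vertical
    t=np.radians(th); z=np.sin(t)*az-[0,0,np.cos(t)]; y=np.array([-az[1],az[0],0]); return Ro.from_matrix(np.c_[np.cross(y,z),y,z])
def tcp(s,th,back=0,off=0): return pin+s*a+(.019-back)*Rg(th).as_matrix()[:,2]
if __name__=="__main__":
    print(np.round(P,4),abs(s.fun).max())
    print(Ro.from_matrix(Rg(45).as_matrix()).as_euler("xyz",degrees=True),Rg(30).as_euler("xyz",degrees=True))
    for th in(45,38,30,22):
      q=[-20,0,20,20,-90,-60]
      for s_,b in((.02,.12),(.02,.06),(.02,0),(.1,0),(.18,0)):
        best=min((ik(tcp(s_,th,b),Rg(th),q0) for q0 in (q,[-20,0,20,20,-90,-60],[-10,-20,40,0,-60,-70],[10,-30,0,30,-60,-70])),key=lambda v:v[1]); q=best[0]; print(th,s_,b,tcp(s_,th,b).round(3),q.round(1),round(best[1],4))
    # final
    bz=-5.1;ctr=np.array([.4827,.2283,.15])
    for th in (45,38,30,22):
        # Rgrasp maps; desired pin axis -> (board y dir or neg), rotation about jaw keep jaw horizontal along board x
        Rp=Rg(th); arel=Rp.inv().apply(a)
        for sgn in(1,-1):
            d=sgn*np.array([-np.sin(np.radians(bz)),np.cos(np.radians(bz)),0])
            yj=np.cross([0,0,1],d) # block y analog: up x az
            tgt=np.c_[d,yj,[0,0,1]]; src=np.c_[a,np.array([-az[1],az[0],0]),np.cross(a,[-az[1],az[0],0])]
            R=Ro.from_matrix(tgt@src.T)*Rp
            p=ctr+.02*d+.019*R.as_matrix()[:,2]
            print("fin",th,sgn,R.as_euler("xyz",degrees=True).round(1),p.round(3),*[np.round(v,2) for v in ik(p,R,[20,0,20,20,-90,-30 if sgn>0 else 150])])
E
python3 ik.py
```

```text
[ 0.1993  0.      0.6011  0.      0.4638 -0.1918  0.378 ] 5.36981053882446e-05
[-180.    45.  -176.1] [ 180.    30.  -176.1]
45 0.02 0.12 [ 0.366 -0.132  0.234] [  7.5 -34.8 -58.2  -1.4 -22.  -91.2] 0.1586
45 0.02 0.06 [ 0.408 -0.129  0.191] [  5.7 -22.7 -58.2 -10.3  -9.4 -81.1] 0.1556
45 0.02 0 [ 0.451 -0.126  0.149] [ -0.  -10.3 -49.3 -36.2  -6.6 -51.2] 0.0589
45 0.1 0 [ 0.507 -0.122  0.205] [  7.2 -11.7 -57.    7.4  -0.2 -99.8] 0.1216
45 0.18 0 [ 0.563 -0.118  0.262] [   4.6  -10.7  -55.9   31.4   -0.2 -121.9] 0.0223
38 0.02 0.12 [ 0.375 -0.131  0.242] [  14.8  -34.1  -58.2   11.7  -29.2 -108.9] 0.0473
38 0.02 0.06 [ 0.412 -0.129  0.194] [  9.5 -22.4 -58.2   4.9 -16.9 -99.1] 0.1042
38 0.02 0 [ 0.449 -0.126  0.147] [  7.7 -11.1 -58.2  -1.4  -5.1 -91.6] 0.1284
38 0.1 0 [ 0.505 -0.122  0.204] [   8.1  -11.6  -58.2   22.8   -6.1 -116. ] 0.0102
38 0.18 0 [ 0.562 -0.119  0.26 ] [   9.7   -9.6  -44.6   11.9  -17.5 -105.9] 0.0
30 0.02 0.12 [ 0.387 -0.13   0.25 ] [  14.9  -28.3  -51.     8.9  -38.1 -106.6] 0.0
30 0.02 0.06 [ 0.417 -0.128  0.198] [  12.9  -20.3  -55.4   10.4  -25.6 -107.2] 
[... 729 characters left out ...]
.86] 0.0
fin 45 -1 [-180.     0.    84.9] [0.481 0.208 0.131] [ 44.9   11.31 -25.79  -0.   -52.91 130.01] 0.0
fin 38 1 [180.   -7.  -95.1] [0.484 0.246 0.131] [ 50.5   15.45 -22.41   4.66 -58.01 -58.27] 0.0
fin 38 -1 [180.   -7.   84.9] [0.481 0.211 0.131] [ 41.25   9.69 -25.64  -6.33 -49.76 137.53] 0.0
fin 30 1 [-180.   -15.   -95.1] [0.484 0.243 0.132] [ 53.12  18.6  -20.86   8.75 -63.64 -63.01] 0.0
fin 30 -1 [-180.   -15.    84.9] [0.481 0.213 0.132] [ 36.12   8.63 -24.67 -15.26 -47.72 148.19] 0.0
fin 22 1 [180.  -23.  -95.1] [0.484 0.241 0.133] [ 55.3   22.16 -19.01  11.89 -69.5  -66.61] 0.0
fin 22 -1 [180.  -23.   84.9] [0.482 0.216 0.133] [ 29.76   8.5  -23.03 -25.65 -47.8  160.76] 0.0
```

```bash
cat > step.py <<'E'
from ik import *
from scipy.linalg import logm,expm
def H(p,R): T=np.eye(4);T[:3,:3]=R.as_matrix();T[:3,3]=p;return T
def cur():
    s=r.get_state();return s["tcp_pos"],Ro.from_euler("xyz",s["eef_rot"],degrees=True),s
def plan(p,R,p0=None,R0=None,n=None):
    if p0 is None: p0,R0,s=cur()
    T=np.linalg.inv(H(p0,R0))@H(p,R); w=Ro.from_matrix(T[:3,:3]).as_rotvec()
    n=n or int(np.ceil(max(np.linalg.norm(T[:3,3])/.036,np.linalg.norm(w)/.105,1)))
    X=expm(np.real(logm(T))/n)
    print("rows",n,X[:3,3].round(4),Ro.from_matrix(X[:3,:3]).as_rotvec().round(4))
    A=H(p0,R0); zs=[]
    q=r.get_state()["joints"]
    for i in range(n):
        A=A@X; q,e=ik(A[:3,3],Ro.from_matrix(A[:3,:3]),q)
        if i%3==2 or i==n-1: print("  ",A[:3,3].round(3),q.round(0),round(e,3))
    return p,R
E
python3 - <<'E'
import sys;sys.path.insert(0,'.')
from step import *
R=Rg(25)
print("g",tcp(.025,25),ik(tcp(.025,25),R,[11,-9,-52,6,-25,-102]))
w,_=plan(np.array([.42,-.36,.40]),R)
w,_=plan(tcp(.025,25,.13),R,w,R)
E
```

```text
g [ 0.44864789 -0.1262515   0.14845782] (array([  11.01974134,   -9.15085809,  -53.03007211,    8.22544001,
        -21.49166348, -104.11718466]), np.float64(3.6661403080007204e-12))
rows 9 [-0.0143  0.0211 -0.0036] [ 0.0025 -0.0863  0.0448]
   [ 0.369 -0.502  0.372] [-33.  12.   6.   5. -85. -39.] 0.0
   [ 0.392 -0.429  0.38 ] [-32.   4.   1.  -6. -78. -46.] 0.0
   [ 0.42 -0.36  0.4 ] [-31.  -5.  -5. -15. -69. -52.] 0.0
rows 8 [0.0082 0.0289 0.0146] [-0.  0. -0.]
   [ 0.41  -0.274  0.35 ] [-19. -12. -19. -11. -60. -64.] 0.0
   [ 0.4   -0.187  0.3  ] [ -2. -20. -34.  -3. -51. -83.] 0.0
   [ 0.394 -0.13   0.266] [  13.  -24.  -44.    6.  -46. -102.] 0.0
```

```bash
python3 -m inch '-.0143 .0211 -.0036 .0025 -.0863 .0448 1;-.0143 .0211 -.0036 .0025 -.0863 .0448 1;-.0143 .0211 -.0036 .0025 -.0863 .0448 1;-.0143 .0211 -.0036 .0025 -.0863 .0448 1;-.0143 .0211 -.0036 .0025 -.0863 .0448 1;-.0143 .0211 -.0036 .0025 -.0863 .0448 1;-.0143 .0211 -.0036 .0025 -.0863 .0448 1;-.0143 .0211 -.0036 .0025 -.0863 .0448 1;-.0143 .0211 -.0036 .0025 -.0863 .0448 1;0 0 0 0 0 0 1' 55
python3 - <<'E'
import sys;sys.path.insert(0,'.')
from step import *
plan(tcp(.025,25,.13),Rg(25),n=10)
E
```

```text
time_s: 2.77
tcp_pos: [0.4174, -0.3593, 0.4078]
eef_rot: [-179.9, 26.2, -176.5]
contact_force: [-1.0, 0.5, -0.1]
gripper_width: 0.0878
rows 10 [0.0069 0.023  0.0124] [-0.0005  0.0021 -0.0006]
   [ 0.411 -0.29   0.365] [-22. -11. -17. -12. -62. -61.] 0.0
   [ 0.404 -0.222  0.323] [ -9. -17. -28.  -7. -54. -74.] 0.0
   [ 0.396 -0.153  0.28 ] [  7. -23. -40.   2. -48. -94.] 0.0
   [ 0.394 -0.13   0.266] [  13.  -24.  -44.    6.  -46. -102.] 0.0
```

```bash
python3 -m inch '.0069 .023 .0124 0 .002 0 1;.0069 .023 .0124 0 .002 0 1;.0069 .023 .0124 0 .002 0 1;.0069 .023 .0124 0 .002 0 1;.0069 .023 .0124 0 .002 0 1;.0069 .023 .0124 0 .002 0 1;.0069 .023 .0124 0 .002 0 1;.0069 .023 .0124 0 .002 0 1;.0069 .023 .0124 0 .002 0 1;.0069 .023 .0124 0 .002 0 1;0 0 0 0 0 0 1;0 0 0 0 0 0 1'
python3 - <<'E'
import sys;sys.path.insert(0,'.')
from step import *
for n in("scene","top"): cv2.imwrite(f"pics/{n}1.png",r.capture(n)[:,:,::-1])
plan(tcp(.025,25,0),Rg(25))
print(r.get_state()["joints"])
a=cv2.imread("pics/top1.png")[200:380,330:570]; cv2.imwrite("pics/tz1.png",cv2.resize(a,None,fx=3,fy=3,interpolation=cv2.INTER_CUBIC))
a=cv2.imread("pics/scene1.png")[100:300,60:320]; cv2.imwrite("pics/sz1.png",cv2.resize(a,None,fx=3,fy=3,interpolation=cv2.INTER_CUBIC))
E
```

```text
time_s: 3.77
tcp_pos: [0.3934, -0.1315, 0.2623]
eef_rot: [-179.9, 24.5, -176.0]
contact_force: [0.3, -0.5, 0.0]
gripper_width: 0.0878
rows 4 [-0.0004  0.0008  0.0319] [-0.0007 -0.002  -0.0007]
   [ 0.435 -0.128  0.177] [  11.  -13.  -51.    7.  -28. -103.] 0.0
   [ 0.449 -0.126  0.148] [  11.   -9.  -53.    8.  -21. -104.] 0.0
[  12.57605402  -23.57861477  -43.65696428    5.22883231  -45.76409683
 -101.72604382]
```

View pics/sz1.png

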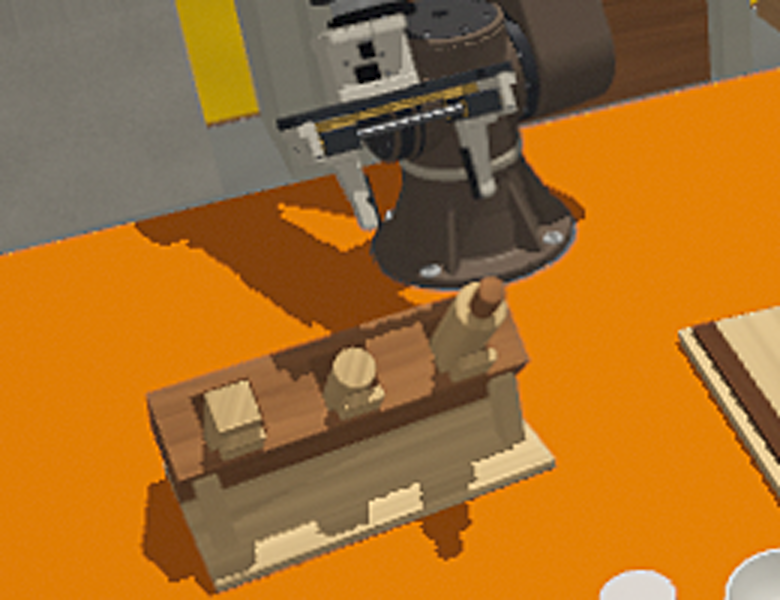

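View pics/tz1.png

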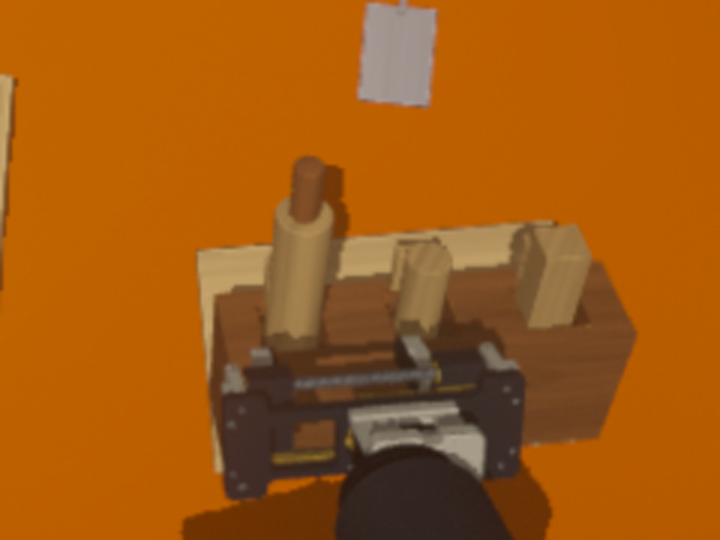

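Jaws are open and square to the pin, behind it. I'll compare the projected fingertips with the picture before closing in.

Run:
```python
import sys;sys.path.insert(0,'.')
from step import *
p,R,s=cur()
for n,o in(("top",(330,200)),("scene",(60,100))):
    X=np.array([p+R.apply([0,k,0]) for k in(.044,-.044,.065,-.065)]+[pin+a*.15,pin+a*.1,pin,pin-.025*a])
    print(n,((proj(n,X)-o)*3+1).round(0).tolist())
```

```text
top [[275.0, 360.0], [397.0, 350.0], [245.0, 362.0], [426.0, 348.0], [311.0, 168.0], [306.0, 216.0], [296.0, 303.0], [293.0, 323.0]]
scene [[475.0, 199.0], [379.0, 227.0], [497.0, 193.0], [356.0, 233.0], [492.0, 291.0], [482.0, 307.0], [462.0, 338.0], [458.0, 345.0]]
```

```bash
python3 -m inch '0 .001 .028 0 -.002 -.001 1;0 .001 .028 0 -.002 0 1;0 .001 .028 0 -.002 0 1;0 0 .023 0 -.002 0 1;0 0 .02 0 0 0 1;0 0 0 0 0 0 1;0 0 0 0 0 0 1'
python3 - <<'E'
import sys;sys.path.insert(0,'.')
from step import *
plan(tcp(.025,25,0),Rg(25))
for n in("scene","top"): cv2.imwrite(f"pics/{n}2.png",r.capture(n)[:,:,::-1])
a=cv2.imread("pics/top2.png")[200:380,330:570]; cv2.imwrite("pics/tz2.png",cv2.resize(a,None,fx=3,fy=3,interpolation=cv2.INTER_CUBIC))
a=cv2.imread("pics/scene2.png")[100:300,60:320]; cv2.imwrite("pics/sz2.png",cv2.resize(a,None,fx=3,fy=3,interpolation=cv2.INTER_CUBIC))
E
```

```text
time_s: 4.45
tcp_pos: [0.4462, -0.1284, 0.1466]
eef_rot: [-179.9, 24.8, -176.4]
contact_force: [0.4, 0.3, 0.5]
gripper_width: 0.0875
rows 1 [-0.0031  0.002  -0.0006] [-0.0049 -0.0043 -0.0054]
   [ 0.449 -0.126  0.148] [  11.   -9.  -53.    8.  -21. -104.] 0.0
```

View pics/sz2.png

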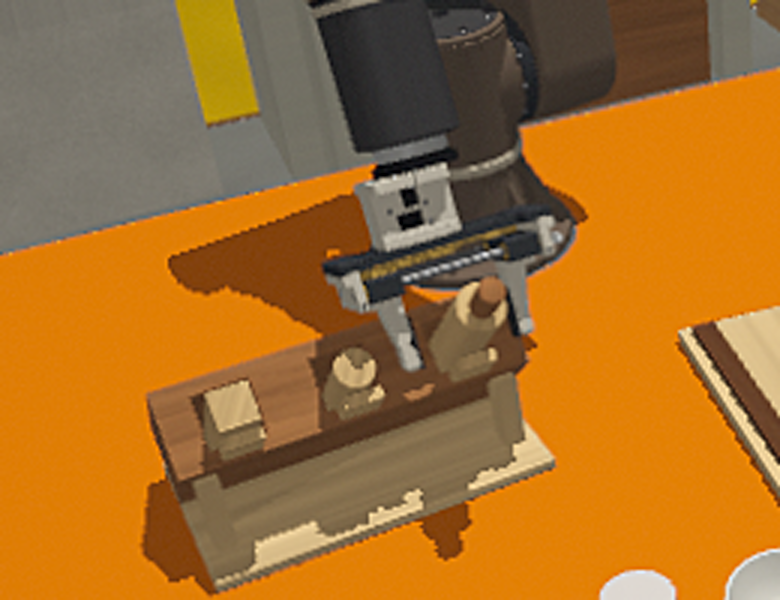

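View pics/tz2.png

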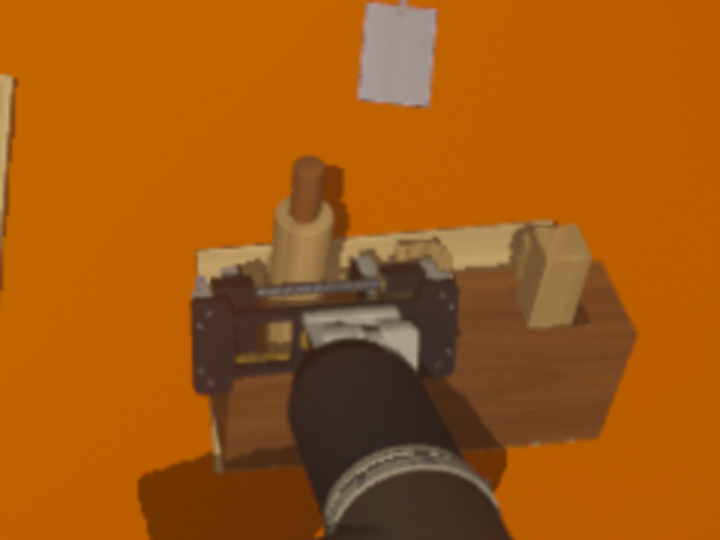

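The fingers straddle the barrel: tips at (410,365) and (527,330) in the scene zoom, barrel centred between them. Closing.

```bash
python3 -m inch '-.003 .002 0 0 0 0 .7;0 0 0 0 0 0 .5;0 0 0 0 0 0 .3;0 0 0 0 0 0 .2;0 0 0 0 0 0 .2;0 0 0 0 0 0 .2;0 0 0 0 0 0 .2;0 0 0 0 0 0 .2' 58
```

```text
time_s: 5.22
tcp_pos: [0.449, -0.1245, 0.1485]
eef_rot: [-179.9, 24.9, -176.3]
contact_force: [-1.7, 0.6, 1.7]
gripper_width: 0.0431
```

```bash
python3 -m inch '-.0094 0 -.0034 0 0 0 0.1;-.0094 0 -.0034 0 0 0 0.1;-.0094 0 -.0034 0 0 0 0.1;-.0094 0 -.0034 0 0 0 0.1;0 0 0 0 0 0 0.1'
python3 - <<'E'
import sys;sys.path.insert(0,'.')
from step import *
p,R,s=cur();print(s["contact_force"],s["moment"],(R.inv()*Ro.identity()).apply(a),s["joints"])
plan(tcp(.025+.165,25,0),Rg(25))
E
```

```text
time_s: 5.63
tcp_pos: [0.4785, -0.1225, 0.1775]
eef_rot: [-179.9, 25.0, -176.3]
contact_force: [-1.0, -0.8, 0.4]
gripper_width: 0.0429
[-1.04342655 -0.79488019  0.36514391] [-0.15096435  1.5668     -0.04244746] [-0.93954642  0.00151947 -0.3424182 ] [  10.91263084   -8.25080021  -47.33140163    7.05401148  -26.29886184
 -102.84646152]
rows 4 [-0.0289 -0.0004 -0.0107] [-0.0007 -0.0001 -0.0007]
   [ 0.543 -0.119  0.243] [  9.  -5. -34.   4. -36. -98.] 0.0
   [ 0.565 -0.118  0.265] [  9.  -4. -30.   3. -39. -97.] 0.0
```

```bash
python3 -m inch '-.019 0 -.007 0 0 0 0.1;-.019 0 -.007 0 0 0 0.1;-.019 0 -.007 0 0 0 0.1;-.019 0 -.007 0 0 0 0.1;-.019 0 -.007 0 0 0 .1;-.019 0 -.007 0 0 0 .1;-.014 0 -.005 0 0 0 .1;0 0 0 0 0 0 0.1;0 0 0 0 0 0 .1'
python3 - <<'E'
import sys;sys.path.insert(0,'.')
from step import *
p,R,s=cur();print(s["contact_force"],s["moment"])
for n in("scene","top"): cv2.imwrite(f"pics/{n}3.png",r.capture(n)[:,:,::-1])
a=cv2.imread("pics/top3.png")[170:380,330:570]; cv2.imwrite("pics/tz3.png",cv2.resize(a,None,fx=2.5,fy=2.5,interpolation=cv2.INTER_CUBIC))
a=cv2.imread("pics/scene3.png")[100:300,60:320]; cv2.imwrite("pics/sz3.png",cv2.resize(a,None,fx=3,fy=3,interpolation=cv2.INTER_CUBIC))
E
```

```text
time_s: 6.38
tcp_pos: [0.5727, -0.1164, 0.2719]
eef_rot: [-180.0, 24.8, -176.3]
contact_force: [-0.3, 0.3, -3.1]
gripper_width: 0.0428
[-0.29763023  0.32546512 -3.08383996] [-0.08453677  1.97828227 -0.04569975]
```

View pics/sz3.png

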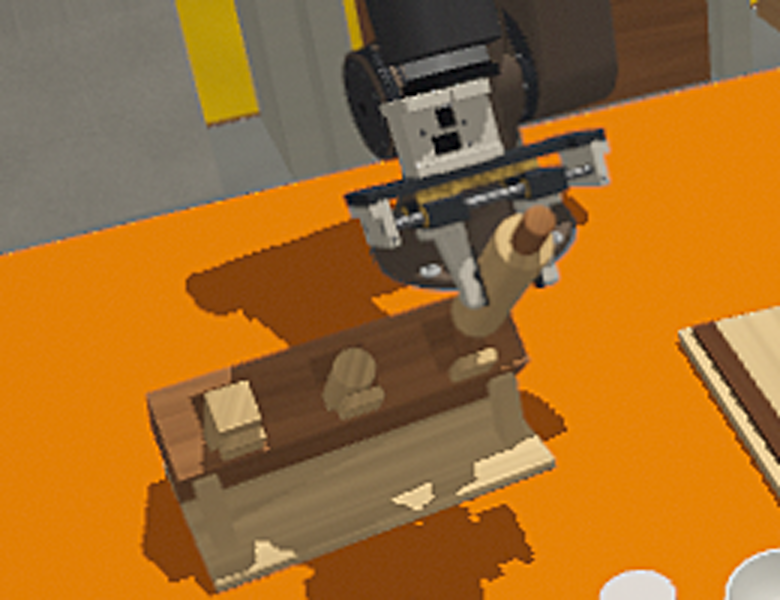

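View pics/tz3.png

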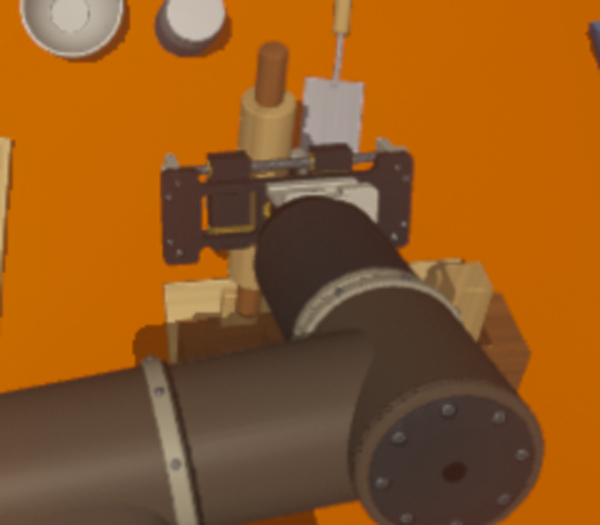

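Run:
```python
import sys;sys.path.insert(0,'.')
from step import *
p,R,s=cur()
G=p-.019*R.as_matrix()[:,2]
T=(np.array([[272,50],[267,100]])+.5)/2.5-.5+[330,170]; S=(np.array([[541,219],[521,243]])+.5)/3-.5+[60,100]
print(T,S)
# fit pin rotation about jaw axis & slide s
def X(v):
    ang,s0=v; d=R.apply([-np.cos(ang),0,-np.sin(ang)]); return [G+d*(.15-s0),G+d*(.1-s0)],d
f=lambda v:np.r_[(proj("top",X(v)[0])-T).ravel(),(proj("scene",X(v)[0])-S).ravel()]
for v0 in([np.radians(20),.025],):
    s=least_squares(f,v0);print(f(v0).round(1),np.degrees(s.x[0]),s.x[1],s.fun.round(1), X(s.x)[1])
```

```text
[[438.5 189.7]
 [436.5 209.7]] [[240.         172.66666667]
 [233.33333333 180.66666667]]
[ 1.6  0.2  1.3  0.7 -0.7  1.   1.3  0.2] 20.133243259766974 0.023999101800928475 [ 1.7 -0.1  1.4  0.4 -0.6  0.7  1.3 -0. ] [0.70684026 0.04556982 0.70590384]
```

```bash
cat > fin.py <<'E'
from step import *
def final(z,ang=20.13,s0=.024,bz=-5.13,ctr=(.4827,.2283)):
    b=np.radians(bz); d=np.array([-np.sin(b),np.cos(b),0]); t=np.radians(ang)
    # tool axes: d = -cos t X - sin t Z ; Y = up x d
    Y=np.cross([0,0,1],d); up=np.array([0,0,1]); X=-np.cos(t)*d+np.sin(t)*up; Z=-np.sin(t)*d-np.cos(t)*up
    R=Ro.from_matrix(np.c_[X,Y,Z]); assert abs(np.linalg.det(R.as_matrix())-1)<1e-6
    return np.array([*ctr,z])+s0*d+.019*Z,R
E
python3 - <<'E'
import sys;sys.path.insert(0,'.')
from fin import *
p0,R0,s=cur()
up=p0+[0,0,.1]; print("up tool",R0.inv().apply([0,0,.1]))
p,R=final(.30); print(p,R.as_euler("xyz",degrees=True))
plan(p,R,up,R0,n=20)
p2,_=final(.15); plan(p2,R,p,R,n=8)
T=np.linalg.inv(H(up,R0))@H(p,R); X=expm(np.real(logm(T))/20);A=H(up,R0)
for i in range(20):
    A=A@X; d=A[:3,:3]@[-np.cos(.3513),0,-np.sin(.3513)]; G=A[:3,3]-.019*A[:3,2]
    if i%3==0: print((G-.174*d).round(3),(G+.126*d).round(3))
E
```

```text
up tool [-4.18966836e-02 -7.80817042e-05 -9.08001201e-02]
[0.4842613  0.24569118 0.28216063] [-180.    -20.13  -95.13]
rows 20 [-0.0097  0.0185  0.0034] [-0.003   0.0322 -0.0724]
   [ 0.595 -0.057  0.372] [ 16.  -2. -13.   5. -61. -92.] 0.0
   [0.606 0.005 0.365] [ 23.   2.  -9.   6. -67. -86.] 0.0
   [0.603 0.067 0.353] [ 29.   6.  -6.   8. -72. -81.] 0.0
   [0.587 0.126 0.336] [ 36.   9.  -5.   9. -76. -76.] 0.0
   [0.558 0.179 0.317] [ 43.  11.  -5.   9. -80. -71.] 0.0
   [0.517 0.222 0.296] [ 50.  14.  -6.  10. -84. -66.] 0.0
   [0.484 0.246 0.282] [ 55.  14.  -8.  10. -86. -62.] 0.0
rows 8 [-0.0065  0.      0.0176] [-0. -0. -0.]
   [0.484 0.246 0.226] [ 55.  16. -12.  10. -79. -63.] 0.0
   [0.484 0.246 0.17 ] [ 55.  19. -17.  10. -72. -65.] 0.0
   [0.484 0.246 0.132] [ 55.  21. -19.  11. -68. -66.] 0.0
[ 0.448 -0.118  0.271] [ 0.664 -0.083  0.476]
[ 0.466 -0.093  0.285] [0.687 0.003 0.464]
[ 0.48  -0.063  0.295] [0.691 0.091 0.443]
[ 0.488 -0.031  0.301] [0.675 0.175 0.414]
[0.49  0.003 0.304] [0.64  0.251 0.381]
[0.486 0.037 0.304] [0.588 0.316 0.346]
[0.475 0.069 0.301] [0.521 0.365 0.311]
```

```bash
python3 -m inch '-.0105 0 -.0227 0 0 0 .1;-.0105 0 -.0227 0 0 0 .1;-.0105 0 -.0227 0 0 0 .1;-.0105 0 -.0227 0 0 0 .1;0 0 0 0 0 0 .1' && python3 -m inch '-.0097 .0185 .0034 -.003 .0322 -.0724 .1;-.0097 .0185 .0034 -.003 .0322 -.0724 .1;-.0097 .0185 .0034 -.003 .0322 -.0724 .1;-.0097 .0185 .0034 -.003 .0322 -.0724 .1;-.0097 .0185 .0034 -.003 .0322 -.0724 .1;-.0097 .0185 .0034 -.003 .0322 -.0724 .1;-.0097 .0185 .0034 -.003 .0322 -.0724 .1;-.0097 .0185 .0034 -.003 .0322 -.0724 .1;-.0097 .0185 .0034 -.003 .0322 -.0724 .1;-.0097 .0185 .0034 -.003 .0322 -.0724 .1;-.0097 .0185 .0034 -.003 .0322 -.0724 .1;-.0097 .0185 .0034 -.003 .0322 -.0724 .1;-.0097 .0185 .0034 -.003 .0322 -.0724 .1;-.0097 .0185 .0034 -.003 .0322 -.0724 .1;-.0097 .0185 .0034 -.003 .0322 -.0724 .1;-.0097 .0185 .0034 -.003 .0322 -.0724 .1;-.0097 .0185 .0034 -.003 .0322 -.0724 .1;-.0097 .0185 .0034 -.003 .0322 -.0724 .1;-.0097 .0185 .0034 -.003 .0322 -.0724 .1;-.0097 .0185 .0034 -.003 .0322 -.0724 .1' && python3 -m inch '0 0 0 0 0 0 .1;0 0 0 0 0 0 .1;0 0 0 0 0 0 .1'
python3 - <<'E'
import sys;sys.path.insert(0,'.')
from fin import *
for n in("scene","top"): cv2.imwrite(f"pics/{n}4.png",r.capture(n)[:,:,::-1])
p,R=final(.15);plan(p,R)
E
```

```text
time_s: 6.9
tcp_pos: [0.5742, -0.1167, 0.3786]
eef_rot: [-179.8, 25.3, -176.2]
contact_force: [1.1, 0.0, -1.3]
gripper_width: 0.043
time_s: 8.57
tcp_pos: [0.4843, 0.2454, 0.2813]
eef_rot: [-179.9, -20.2, -94.9]
contact_force: [0.2, 0.5, -3.1]
gripper_width: 0.0427
time_s: 8.82
tcp_pos: [0.4853, 0.245, 0.2824]
eef_rot: [-179.8, -20.1, -95.2]
contact_force: [-0.5, 0.1, -2.5]
gripper_width: 0.0426
rows 5 [-0.0105  0.0004  0.0283] [-0.0006  0.0003 -0.0003]
   [0.485 0.245 0.193] [ 55.  18. -15.  10. -75. -64.] 0.0
   [0.484 0.246 0.132] [ 55.  21. -19.  11. -68. -66.] 0.0
```

View pics/scene4.png

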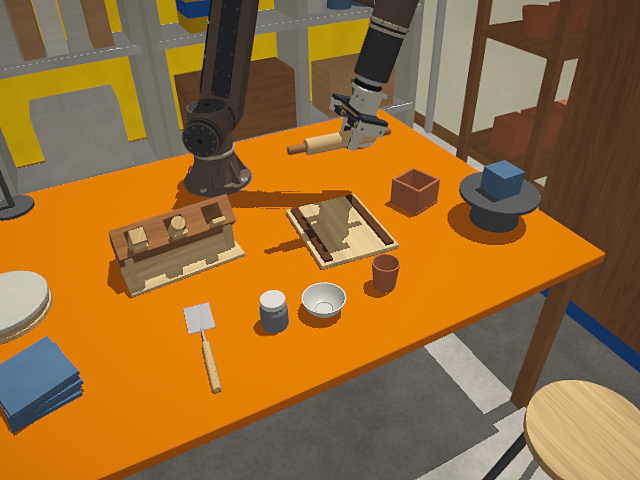

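View pics/top4.png

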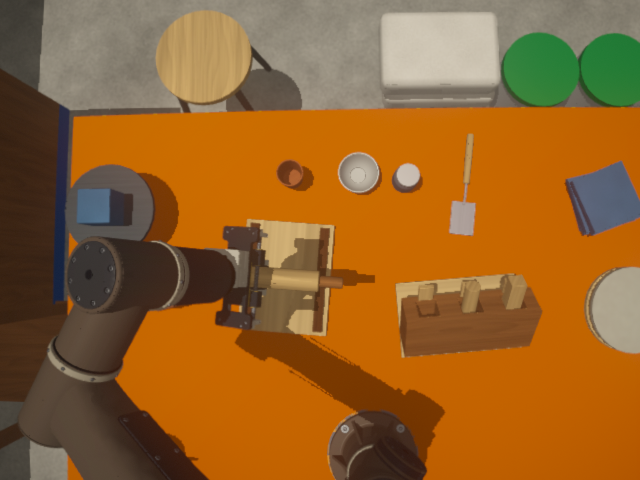

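Pin level over the board, box and others untouched. I'll go down to about 15 cm centre height.

```bash
python3 -m inch '-.0065 0 .0177 0 0 0 .1;-.0065 0 .0177 0 0 0 .1;-.0065 0 .0177 0 0 0 .1;-.0065 0 .0177 0 0 0 .1;-.0065 0 .0177 0 0 0 .1;-.0065 0 .0177 0 0 0 .1;-.0065 0 .0177 0 0 0 .1;-.004 0 .011 0 0 0 .1;-.003 0 .0065 0 0 0 .1;0 0 0 0 0 0 .1;0 0 0 0 0 0 .1;0 0 0 0 0 0 .1;0 0 0 0 0 0 .1'
python3 - <<'E'
import sys;sys.path.insert(0,'.')
from fin import *
for n in("scene","top"):
    cv2.imwrite(f"pics/{n}5.png",r.capture(n)[:,:,::-1])
    for t in ["batten","dowel","clay_box","bowl","jar","cup","spatula"]: print(n,t,[(d["xy"],round(d["p"],2)) for d in r.recognise(t,n)[:1]])
p,R=final(.15);plan(p,R)
p,R,s=cur(); G=p-.019*R.as_matrix()[:,2]; d=R.apply([-np.cos(.3513),0,-np.sin(.3513)]); C=G-.024*d
print("C",C,d); print(proj("top",[C-.15*d,C-.1*d]),proj("scene",[C-.15*d,C-.1*d]))
a=cv2.imread("pics/top5.png")[210:345,205:385]; cv2.imwrite("pics/tz5.png",cv2.resize(a,None,fx=4,fy=4,interpolation=cv2.INTER_CUBIC))
a=cv2.imread("pics/scene5.png")[120:290,250:460]; cv2.imwrite("pics/sz5.png",cv2.resize(a,None,fx=3.5,fy=3.5,interpolation=cv2.INTER_CUBIC))
E
```

```text
time_s: 10.0
tcp_pos: [0.4865, 0.2463, 0.1332]
eef_rot: [-179.7, -20.0, -95.2]
contact_force: [-0.9, -0.7, -3.1]
gripper_width: 0.043
scene batten [([135.2, 235.8], 0.8)]
scene dowel [([178.5, 224.3], 0.62)]
scene clay_box [([415.3, 189.7], 0.63)]
scene bowl [([321.9, 299.6], 0.95)]
scene jar [([275.3, 313.9], 0.76)]
scene cup [([385.5, 272.6], 0.63)]
scene spatula [([205.0, 328.9], 0.9)]
top batten [([514.9, 293.2], 0.89)]
top dowel [([468.4, 296.2], 0.56)]
top clay_box []
top bowl []
top jar [([402.3, 178.0], 0.7)]
top cup [([289.4, 173.5], 0.72)]
top spatula [([464.1, 213.4], 0.78)]
rows 1 [0.0003 0.0017 0.    ] [-0.003   0.0009 -0.0003]
   [0.484 0.246 0.132] [ 55.  21. -19.  11. -68. -66.] 0.0
C [0.48438339 0.22841838 0.14993042] [8.86545887e-02 9.96062096e-01 8.15593589e-04]
[[341.76282723 281.81262607]
 [321.04170945 280.20916818]] [[290.86742765 199.76412655]
 [307.70630301 195.80752615]]
```

View pics/sz5.png

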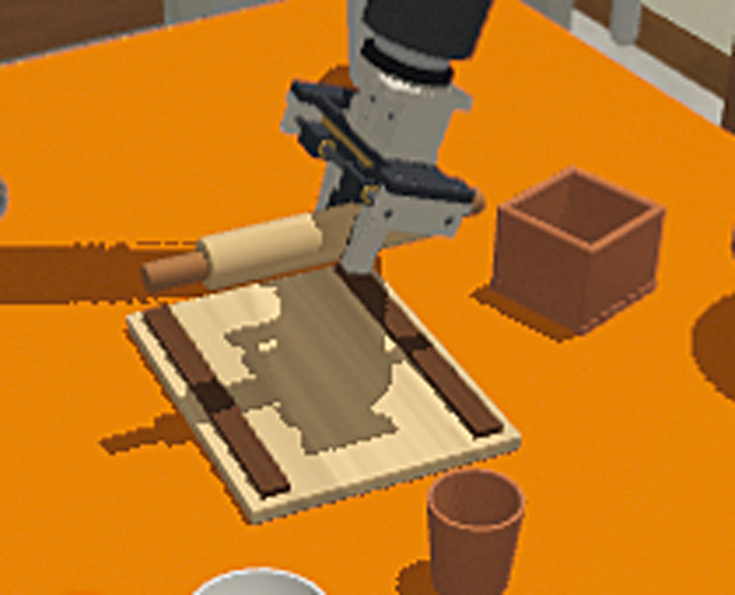

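View pics/tz5.png

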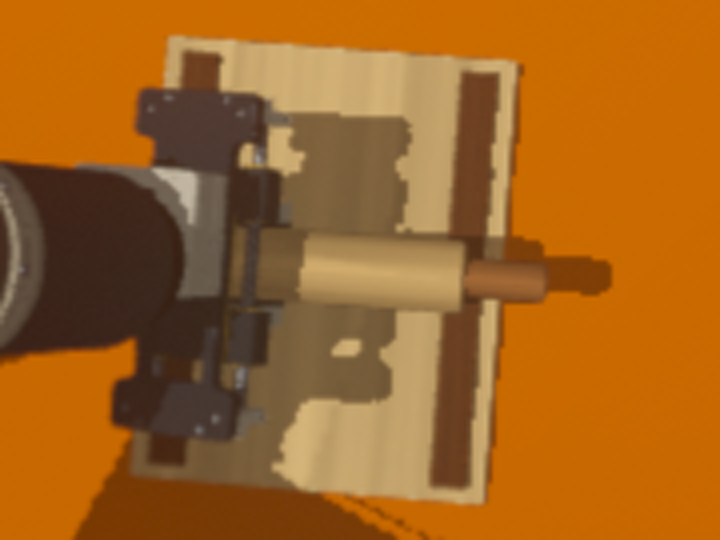

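The pin's near end appears at (341,280) in the top view and (292,199) in the scene view. That is within 1–2 px of the predicted positions. Everything agrees, so I'm handing in.

```bash
python3 -m inch '0 0 0 0 0 0 .1;0 0 0 0 0 0 .1;0 0 0 0 0 0 .1;0 0 0 0 0 0 .1'; python3 -c "
from plant import r
print(abs(r.get_state()['qd']).max()); print(r.close_job())"
```

```text
time_s: 11.13
tcp_pos: [0.486, 0.2458, 0.1321]
eef_rot: [-179.8, -20.1, -95.2]
contact_force: [-0.5, -0.3, -2.9]
gripper_width: 0.043
0.16709659184930473
the job is handed in; nothing more can be done
None
```

I drew the pin out of the block along its axis, turned it level and handed the job in at about 11 s. The arm is still gripping it over the middle of the board.

**Final pose:** the last estimate, from the arm pose and the grip measured in the pictures, puts the pin's centre about 2 mm from the board's middle. It is 0.15 m above the table, which leaves about 10.5 cm of air over the strips. The pin is level and square across the strips to within about 0.1°. Its near end showed within 1–2 px of the predicted spot in both cameras.

**Grip:** the fingers read 43 mm open, against a 44 mm barrel, with a grip of 58 N. The arm feels a steady 3 N or so of pin weight and is practically still.

**Other things:** in the final pictures everything the networks found sat within about 4 px of its starting place.
- In the top view the clay box was hidden under the arm, and the network missed the bowl. Both were at their starting places in the scene view.
- The dowel was missed in the first scene picture, so its before-and-after check rests on the top view only.

**Choice of grasp:** a grasp square to the leaning pin was out of the arm's reach. I gripped it leaning 20° off square, so the gripper is tilted 20° while the pin is level.

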